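Set out the cheese display board

TASK

Set out the cheeses on the wooden display board: the red wheel upright in the middle of the square slate, the yellow wheel upright in the middle of the round white coaster, and the small black wheel upright and centred on top of the yellow one. Lay the white cheese block with the blue band flat on the bare wood at the middle of the board, midway between slate and coaster, with its long side across the board (parallel to the board's short edges). Leave the green wheel and the jar of olives where they are.

Things in the scene. Friction and masses are not known exactly. Their poses are not given: they have to be found in the camera images.
- board: wooden display board fixed to the counter, 150 mm (its x, the short side) by 360 mm (its y, the long side), 18 mm thick; origin at the centre of its underside, on the counter top, z up
- slate: dark square slate stand fixed on the board near one end, 100 x 100 mm, 10 mm thick; origin at the centre of its underside, which lies 18 mm above the counter; its centre is 120 mm from the board's centre along the long side, and it may be at either end
- coaster: round white ceramic coaster fixed on the board near the other end from the slate, 100 mm across, 10 mm thick; origin at the centre of its underside, 18 mm above the counter, 120 mm from the board's centre along the long side
- red_center (a point): small red waxed cheese with a pale paper disc on top: upright round wheel with flat top and bottom (edges bevelled 4 mm in and 6 mm high), 58 mm across and 45 mm high; loose; the point is its centre, 22.5 mm above its underside, z up along its axis
- yellow_center (a point): small plain yellow waxed cheese: upright round wheel with flat top and bottom (edges bevelled 4 mm in and 6 mm high), 58 mm across and 45 mm high; loose; the point is its centre, 22.5 mm above its underside, z up along its axis
- black_center (a point): the smallest cheese, black wax: upright round wheel with flat top and bottom (edges bevelled 4 mm in and 6 mm high), 42 mm across and 36 mm high; loose; the point is its centre, 18 mm above its underside, z up along its axis
- block_center (a point): cream-white block of cheese with a blue band round its middle, lying flat: 90 mm long (its x), 50 mm wide (its y), 50 mm high; loose; the point is its centre, 25 mm above its underside, z up
- green_center (a point): bystander: green waxed cheese with a pale paper disc on top, 58 mm across and 45 mm high, loose; the point is its centre
- olives_center (a point): bystander: green glass jar of olives with a brass-coloured lid, 68 mm across and 100 mm high, loose; the point is its centre
Mind the look-alikes: they are no part of the job. There is more than one size of the part that bears yellow_center; the job needs the smaller.

How it is judged:
At the end, for the whole second after the job is handed in: Upright and at rest: red within 15 mm of the slate's centre, yellow within 15 mm of the coaster's centre, black on yellow within 12 mm of its axis; block flat on the wood within 15 mm along each board axis of the board's centre, long side within 0.2 rad of the short edges (horizontal distance between red_center and slate below 0.015 m and z of red_center in the frame of slate between 0.0275 and 0.0375 m and horizontal distance between yellow_center and coaster below 0.015 m and z of yellow_center in the frame of coaster between 0.0275 and 0.0375 m and horizontal distance between black_center and yellow_center below 0.012 m and z of black_center in the frame of yellow_center between 0.0355 and 0.0455 m and x of block_center in the frame of board between -0.015 and 0.015 m and y of block_center in the frame of board between -0.015 and 0.015 m and z of block_center in the frame of board between 0.038 and 0.048 m and angle between the x axis of block_center and the x axis of board, either way round below 0.2 rad and angle between each of red_center, yellow_center, black_center, block_center's own z axis and vertical below 0.12 rad and linear speed of each of red, yellow, black, block below 0.02 m/s); the robot touches nothing.
It fails at once if the green wheel is moved more than 20 mm (distance of green_center from where it was at the start of the episode above 0.02 m).
It fails at once if the jar of olives is moved more than 20 mm (distance of olives_center from where it was at the start of the episode above 0.02 m).
It also fails if it takes over 104 s, if anything falls off the work surface, if the arm or the gripper's body presses on something with over 40 N, if the wrist force passes 120 N, or if a joint passes its speed limit or range.

ROBOT

A 6-joint arm with a two-finger parallel gripper is mounted at the origin on the work surface. World frame = base frame: x ahead of the robot, y to its left, z up, the work surface at z = 0. Lengths are in m, angles in rad, forces in N, time in s.
With the tool pointing down it reaches from about 0.3 to 0.95 m from the base axis. Payload 3.1 kg.
Tool frame: the origin (TCP) lies between the finger pads; the fingertips stand 11 mm ahead of it and the grasp point (between the pads) lies 8 mm behind it; z points along the fingers, y is the direction in which the jaws open and shut (so a half turn about z gives the same grasp; the last joint's range is limited). The gripper opens to 85 mm and grips with 20 to 120 N. Pads are 22 mm wide; open, the fingers measure 114 mm over their backs; the gripper's body (76 mm by 85 mm) begins 54 mm behind the grasp point. The pads swing forward as they close: fully open they stand 13 mm farther back than shut.
Start: joints at [1.122, 0.308, 1.634, -0, 1.2, -0.07], TCP at [0.231, 0.581, 0.242] pointing down, gripper open.
Joint ranges: [-3.06, 3.06], [-0.79, 1.96], [0.05, 2.63], [-1.19, 4.34], [0.05, 2.64], [-2.94, 2.94]. Speed limits (rad/s): [2.79, 2.79, 3.14, 3.14, 3.14, 3.14].

INTERFACE

Orientations are given as a unit quaternion [x, y, z, w].
In Python, from workcell import status, imaging, bot gives the robot as it stands.
- The arm moves only by the shell command python3 -m creep 'ROWS' [OPENING] [FORCE]. ROWS is JSON, a list of rows, each a list of 6 numbers: the shift along the world's x, y, z in mm, then the turn, a rotation vector about the world's x, y, z in rad. In form: [[x, y, z, rx, ry, rz], ...]. A call has 1 to 5 rows; each row is the pose to reach, as a shift and turn from the pose commanded when the call began; what a row does not reach only later rows make up. A row lasts 1/8 s, in which the tool goes at most 62.5 mm and 10.7 degrees, less where a joint would pass 70% of its speed; a pose out of reach is approached as far as the arm can. A call with a gripper value outside its range is refused whole. OPENING is the gripper command: -1 is fully open, 1 is shut, values between are in proportion, set as the call begins (- or left out, the last holds). The fingers move at their own pace and stop on an object; FORCE is the grip in N (left out, the last holds). Time passes only in rows, so rows that repeat a pose let the fingers close. It gives the time, the measured TCP pose, the force and the opening at its end, in the units of the state.
- status.get_state(): the state, without advancing time (a new reading comes with each control period).
- imaging.grab_frame(name): name is "scene" or "top"; returns a dict with "pixels" (384x512x3 uint8, red, green, blue), "fovy" (degrees; the focal length in pixels is half the picture's height over the tangent of half this angle, whatever the lens; pixels are square), "cx", "cy" (the principal point, pixels), "k1" (the pictures are not rectified: a ray, as slopes to the right and down, at radius r is drawn at 1 + k1 r^2 times it, then the intrinsics apply), "extrinsics" (4x4, takes a point from camera to world coordinates). Camera axes: x right, y down, z forward; pixel columns grow to the right and rows downward; lengths in m; the calibration is good to about 2 mm. A picture is of the moment at which its call begins. There is no depth.
- bot.finish_job(): hands the job in, once; it reports no verdict.
The state is a dict: "t": time; "joints": joint angles; "joint_velocities": joint speeds; "joint_torque": joint torques, N m; "tcp_pos": TCP position; "eef_rot": TCP orientation; "contact_force": force on the tool from outside, world axes, zero at the start; "ft_torque": the same for the moment, N m; "grip_width": opening from 0.0 (shut) to 1.0 (fully open).
Only numpy, scipy, OpenCV 4.12 (cv2) and the standard library are available. Lean on these libraries where they do the work, as an engineer would, in place of code of your own. Each camera call takes 0.05 s, during which the arm holds its last target. There are 200 camera calls.

## Working session

There is one attempt and no reset: what is moved stays moved. The work goes in short steps, Python scripts to look and compute and a shell command to move; the robot and the scene stay as the last step left them, time stands still between calls to the robot, and variables do not carry over. Pictures are saved under pics/ and viewed, about 12 in all and at most 16, crops included, and the job is handed in when it is done.

```bash
ls; mkdir -p pics; cat > h.py <<'E'
import numpy as np,cv2
from workcell import status,imaging,bot
def grab(n):
    f=imaging.grab_frame(n); return f
def K(f):
    F=f['pixels'].shape[0]/2/np.tan(np.radians(f['fovy'])/2)
    return np.array([[F,0,f['cx']],[0,F,f['cy']],[0,0,1]]),np.array([f['k1'],0,0,0,0.])
def px2w(f,uv,z):
    k,d=K(f);uv=np.array(uv,float).reshape(-1,1,2)
    s=cv2.undistortPoints(uv,k,d).reshape(-1,2)
    E=np.array(f['extrinsics']);r=np.c_[s,np.ones(len(s))]@E[:3,:3].T
    o=E[:3,3];z=np.broadcast_to(z,len(s));return o+r*((z-o[2])/r[:,2])[:,None]
def w2px(f,P):
    k,d=K(f);E=np.linalg.inv(np.array(f['extrinsics']))
    return cv2.projectPoints(np.array(P,float).reshape(-1,1,3),cv2.Rodrigues(E[:3,:3])[0],E[:3,3],k,d)[0].reshape(-1,2)
def save(f,name,crop=None,s=1):
    p=f['pixels'][:,:,::-1]
    if crop: a,b,c,d=crop;p=p[b:d,a:c]
    cv2.imwrite('pics/'+name,cv2.resize(p,None,fx=s,fy=s,interpolation=cv2.INTER_CUBIC))
E
python3 - <<'E'
from h import *
import pickle
for n in('top','scene'):
    f=grab(n);save(f,n+'0.png',s=1.5);pickle.dump(f,open(n+'0.pkl','wb'));print(n,f['fovy'],f['cx'],f['cy'],f['k1'],np.round(f['extrinsics'],3).tolist())
print(status.get_state())
E
```

```text
pics
top 56.733232379069214 256.0028933983207 191.66085055878492 -0.07728687133716676 [[-0.008, -0.993, 0.119, 0.373], [-1.0, 0.01, 0.014, 0.004], [-0.015, -0.119, -0.993, 1.143], [0.0, 0.0, 0.0, 1.0]]
scene 54.45629926115889 256.4684508688353 191.95839946234358 0.0005094279026414767 [[-0.376, 0.66, -0.65, 1.183], [0.927, 0.263, -0.268, 0.28], [-0.006, -0.703, -0.711, 0.809], [0.0, 0.0, 0.0, 1.0]]
{'t': 0.1, 'joints': array([ 1.12229572e+00,  3.08931887e-01,  1.63508158e+00, -6.68865414e-06,
        1.19971807e+00, -6.96853722e-02]), 'joint_velocities': array([ 0.00189462, -0.0013715 , -0.00295931, -0.00038045, -0.00051226,
        0.00011737]), 'joint_torque': array([-2.78856942e-04, -4.16400611e+01, -2.77647185e+01, -7.80709001e-06,
        3.90667454e-03, -3.49078744e-05]), 'tcp_pos': array([0.23083434, 0.58001352, 0.24114258]), 'eef_rot': array([ 1.88275838e-01,  9.82115607e-01, -1.03454463e-03, -2.70983676e-04]), 'contact_force': array([-0.66622276,  0.41147119, -0.12471388]), 'ft_torque': array([-0.01477469, -0.03932783, -0.00522838]), 'grip_width': 1.000904015108349}
```

View pics/top0.png

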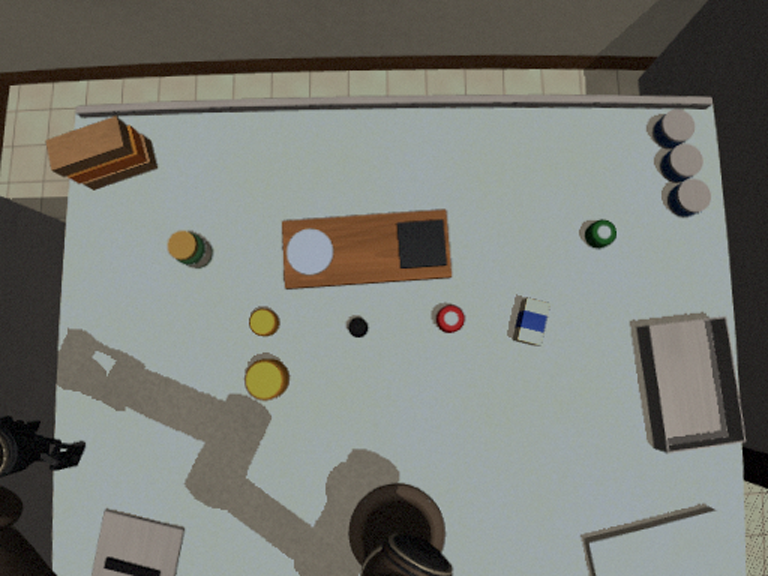

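View pics/scene0.png

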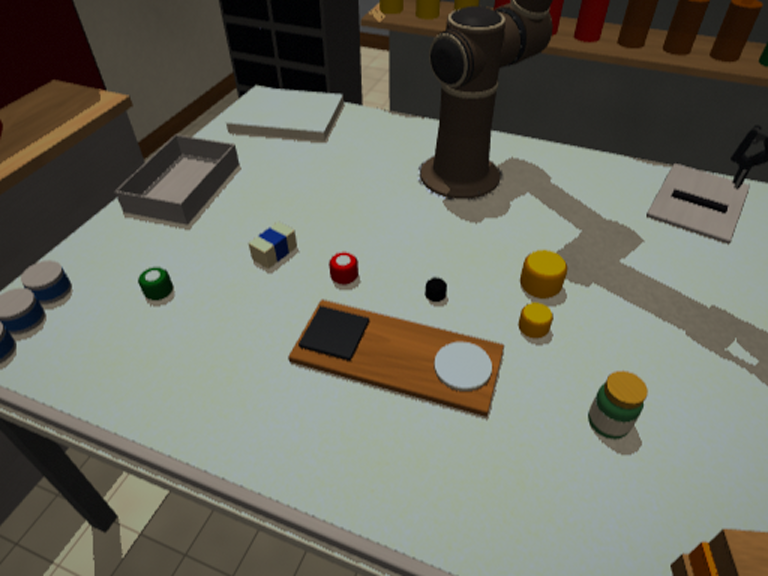

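Top view, as displayed at 1.5x: small yellow (263,322), large yellow (266,380), black (358,327), red with a disc (451,319), green (601,234), block (533,321), board with the coaster at (310,251) and the slate at (422,244), jar (185,247). The yellow wheel at (263,322) is visibly the smaller in both views, so it fits the description. I'll measure it and check with a crop.

```bash
cat >> h.py <<'E'
def prism(x,y,z0,h,r=None,box=None,yaw=0,bev=0.004):
    if r:
        a=np.linspace(0,2*np.pi,40,endpoint=False);P=[]
        for rr,zz in((r-bev,0),(r,1.5*bev),(r,h-1.5*bev),(r-bev,h)):P+=[(x+rr*np.cos(t),y+rr*np.sin(t),z0+zz) for t in a]
        return P
    c,s=np.cos(yaw),np.sin(yaw);a,b=box[0]/2,box[1]/2
    return [(x+c*i*a-s*j*b,y+s*i*a+c*j*b,z0+k*h) for i in(-1,1) for j in(-1,1) for k in(0,1)]
def hullmask(f,P):
    m=np.zeros((384*4,512*4),np.uint8);h=cv2.convexHull(w2px(f,P).astype(np.float32))[:,0]
    cv2.fillConvexPoly(m,np.round((h+.5)*4-.5).astype(int),1);return m
def mask(f,kind,uv,R=30):
    im=cv2.cvtColor(f['pixels'],cv2.COLOR_RGB2HSV).astype(int);H,S,V=im[...,0],im[...,1],im[...,2]
    m={'red':((H<8)|(H>170))&(S>150),'yellow':(H>18)&(H<34)&(S>150),'black':V<60,'green':(H>40)&(H<90)&(S>110),'blue':(H>105)&(H<130)&(S>130)}[kind].astype(np.uint8)
    m=cv2.morphologyEx(m,cv2.MORPH_CLOSE,np.ones((3,3)))
    c,_=cv2.findContours(m,cv2.RETR_EXTERNAL,cv2.CHAIN_APPROX_NONE)
    c=[k for k in c if cv2.contourArea(k)>15 and np.linalg.norm(k[:,0].mean(0)-uv)<R]
    c=max(c,key=cv2.contourArea);o=np.zeros_like(m);cv2.drawContours(o,[c],-1,1,-1);return o
def cen(m): y,x=np.nonzero(m);return np.array([x.mean(),y.mean()]),len(x)
def locate(f,kind,uv,r,h,z0):
    c,n=cen(mask(f,kind,uv));p=px2w(f,c,z0+h/2)[0][:2]
    for _ in range(4):
        q,nn=cen(hullmask(f,prism(*p,z0,h,r)));q=(q+.5)/4-.5
        p=p+(px2w(f,c,z0+h/2)-px2w(f,q,z0+h/2))[0][:2]
    return p,n,nn/16,c
E
python3 - <<'E'
from h import *
import pickle
T=pickle.load(open('top0.pkl','rb'));S=pickle.load(open('scene0.pkl','rb'))
for k,a,b,r,h in(('red',(451,319),(344,268),.029,.045),('yellow',(263,322),(536,320),.029,.045),('yellow',(266,380),(543,275),.029,.045),('black',(358,327),(436,290),.021,.036),('green',(601,234),(155,284),.029,.045)):
    for f,u in((T,a),(S,b)):
        p,n,nn,c=locate(f,k,np.array(u)/1.5,r,h,0);print(k,np.round(p*1000,1),'area',n,'model',nn,np.round(c,1))
# block: blue band top
for f,u in((T,(533,321)),(S,(273,245))):
    m=mask(f,'blue',np.array(u)/1.5);c,n=cen(m);print('blue',c,n,cv2.minAreaRect(np.argwhere(m)[:,::-1].astype(np.float32)))
# board
for f,nm in((T,'top'),(S,'scene')):
    im=cv2.cvtColor(f['pixels'],cv2.COLOR_RGB2HSV).astype(int)
    m=((im[...,0]>5)&(im[...,0]<18)&(im[...,1]>120)).astype(np.uint8)
    c,_=cv2.findContours(cv2.morphologyEx(m,cv2.MORPH_OPEN,np.ones((2,2))),cv2.RETR_EXTERNAL,cv2.CHAIN_APPROX_NONE)
    t=np.array((365,250) if nm=='top' else (395,355))/1.5
    c=min([k for k in c if cv2.contourArea(k)>800],key=lambda k:np.linalg.norm(np.mean(cv2.boxPoints(cv2.minAreaRect(k)),0)-t))
    ap=cv2.approxPolyDP(cv2.convexHull(c),4,True)[:,0];print(nm,'board',ap.tolist())
    print(np.round(px2w(f,ap,.018)[:,:2]*1000).tolist())
a=cv2.resize(T['pixels'][128:280,150:390,::-1],None,fx=3.2,fy=3.2,interpolation=cv2.INTER_CUBIC);cv2.imwrite('pics/crop1.png',a)
E
```

```text
red [ 440.  -116.6] area 256 model 296.375 [299.7 212.2]
red [ 441.1 -118.1] area 315 model 357.5 [228.5 178.4]
yellow [437.6 279.3] area 217 model 311.5625 [174.4 214.1]
yellow [300.  265.4] area 644 model 377.75 [362.5 180.9]
yellow [315.7 274.3] area 482 model 322.125 [175.4 253. ]
yellow [300.  265.4] area 644 model 377.75 [362.5 180.9]
black [424.1  76.8] area 129 model 151.6875 [238.2 217.9]
black [425.9  76.6] area 179 model 205.625 [290.3 192.9]
green [ 620.1 -447. ] area 280 model 328.8125 [400.  155.5]
green [ 621.1 -447.9] area 350 model 404.0625 [103.3 188.8]
blue [353.75257732 213.45876289] 194 ((353.7307434082031, 213.34616088867188), (18.042682647705078, 10.982502937316895), 11.309932708740234)
blue [183.99473684 161.12105263] 190 ((184.02000427246094, 160.86000061035156), (21.000001907348633, 13.000000953674316), 53.13010025024414)
top board [[297, 141], [301, 185], [191, 192], [189, 149]]
[[672.0, -114.0], [527.0, -124.0], [508.0, 228.0], [649.0, 237.0]]
scene board [[194, 237], [215, 201], [336, 231], [325, 277], [199, 243]]
[[678.0, -109.0], [538.0, -116.0], [517.0, 237.0], [667.0, 246.0], [690.0, -88.0]]
```

View pics/crop1.png

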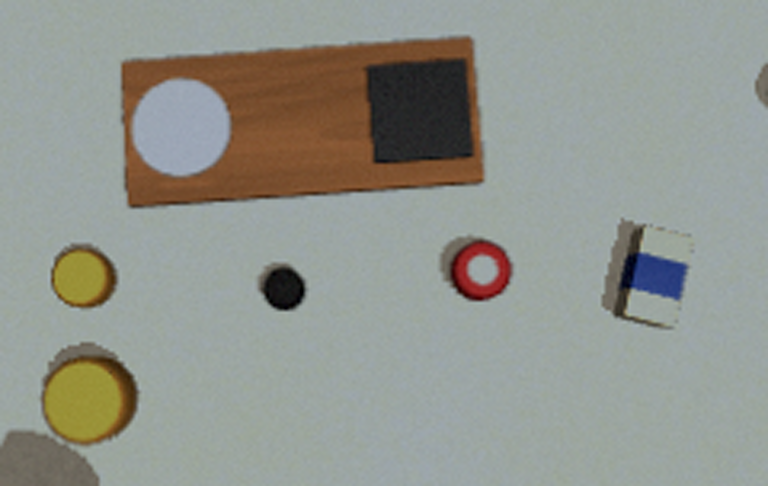

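Crop: the small yellow is at (83,277) and the large one at (88,400), clearly different in size. Now I'll refine by fitting silhouettes in both views.

```bash
sed -i "s/(H>18)&(H<34)&(S>150)/(H>10)\&(H<36)\&(S>150)/; s/(H>105)&(H<130)&(S>130)/(H>100)\&(H<135)\&(S>100)/" h.py
cat >> h.py <<'E'
from scipy.optimize import minimize
def soft(f,P):
    return cv2.resize(hullmask(f,P).astype(np.float32),(512,384),interpolation=cv2.INTER_AREA)
def fit(fs,ms,gen,x0,step):
    cost=lambda x:sum(np.abs(soft(f,gen(x))-m).sum()/m.sum() for f,m in zip(fs,ms))
    x0=np.array(x0);S=np.vstack([x0]+[x0+np.eye(len(x0))[i]*step[i] for i in range(len(x0))])
    r=minimize(cost,x0,method='Nelder-Mead',options=dict(initial_simplex=S,xatol=1e-5,fatol=1e-5));return r.x,r.fun
E
python3 - <<'E'
from h import *
import pickle
T=pickle.load(open('top0.pkl','rb'));S=pickle.load(open('scene0.pkl','rb'))
for f,u in((T,(263,322)),(S,(536,320))):
    p,n,nn,c=locate(f,'yellow',np.array(u)/1.5-[0,0],.029,.045,0) if 0 else (None,)*4
    m=mask(f,'yellow',np.array(u)/1.5,12);import h;h.mask=lambda *a:m
    p,n,nn,c=h.locate(f,'yellow',u,.029,.045,0);print('yellow',p*1000,n,nn)
from importlib import reload;reload(h);mask=h.mask
mb=[mask(f,'blue',np.array(u)/1.5).astype(np.float32) for f,u in((T,(533,321)),(S,(273,245)))]
g=lambda x:prism(x[0],x[1],0,.05,box=(x[3],.05),yaw=x[2])
p0=px2w(T,[353.7,213.4],.05)[0]
for i in((0,1),(0,),(1,)):print('block',i,fit([(T,S)[j] for j in i],[mb[j] for j in i],g,[p0[0],p0[1],-.2,.03],[.01,.01,.3,.008]),[m.sum() for m in mb])
mm=[]
for f,t in((T,(365,250)),(S,(395,355))):
    im=cv2.cvtColor(f['pixels'],cv2.COLOR_RGB2HSV).astype(int)
    m=((im[...,0]>4)&(im[...,0]<20)&(im[...,1]>100)).astype(np.uint8)
    c,_=cv2.findContours(m,cv2.RETR_EXTERNAL,cv2.CHAIN_APPROX_NONE);t=np.array(t)/1.5
    c=min([k for k in c if cv2.contourArea(k)>800],key=lambda k:np.linalg.norm(np.mean(cv2.boxPoints(cv2.minAreaRect(k)),0)-t))
    o=np.zeros_like(m);cv2.fillConvexPoly(o,cv2.convexHull(c),1);mm.append(o.astype(np.float32))
g=lambda x:prism(x[0],x[1],0,.018,box=(.15,.36),yaw=x[2])
for i in((0,1),(0,),(1,)):
    x,c=fit([(T,S)[j] for j in i],[mm[j] for j in i],g,[.592,.06,.06],[.01,.01,.1]);v=np.array([-np.sin(x[2]),np.cos(x[2])])*.12
    print('board',i,x,c,'coaster',x[:2]+v,'slate',x[:2]-v)
for f,u in((T,(310,251)),(S,(463,366))):
    im=cv2.cvtColor(f['pixels'],cv2.COLOR_RGB2HSV).astype(int);u=np.array(u)/1.5
    # coaster: bright connected region
    m=(f['pixels'].min(2)>140).astype(np.uint8)
    m=(f['pixels'][...,2].astype(int)>=f['pixels'][...,0]+8).astype(np.uint8) if 0 else m
    n,l=cv2.connectedComponents(m);k=l[int(u[1]),int(u[0])];c,a=cen(l==k);print('coaster',px2w(f,c,.028)[0],a,f['pixels'][int(u[1]),int(u[0])])
    P=w2px(f,[(x[0]+v[0],x[1]+v[1],.028)]);print('pred px',P,'obs',c)
E
```

```text
yellow [436.3513766  275.70406115] 271 312.8125
yellow [436.99961265 275.17111406] 415 444.0
block (0, 1) (array([ 0.43197445, -0.28523548, -0.28246704,  0.02618635]), np.float64(0.7309675216674805)) [np.float32(208.0), np.float32(194.0)]
block (0,) (array([ 0.43391275, -0.28734107, -0.28365476,  0.02952619]), np.float64(0.11237980425357819)) [np.float32(208.0), np.float32(194.0)]
block (1,) (array([ 0.42423469, -0.28413374, -0.29270979,  0.01328626]), np.float64(0.3195876181125641)) [np.float32(208.0), np.float32(194.0)]
board (0, 1) [0.59414454 0.06026878 0.06073438] 0.05015771836042404 coaster [0.58686089 0.18004753] slate [ 0.60142819 -0.05950996]
board (0,) [0.59341515 0.06065234 0.05407705] 0.022937463596463203 coaster [0.58692907 0.18047692] slate [ 0.59990124 -0.05917224]
board (1,) [0.5948961  0.06034387 0.05859365] 0.023971395567059517 coaster [0.58786888 0.18013794] slate [ 0.60192331 -0.05945019]
coaster [0.58626052 0.17904384 0.028     ] 701 [157 167 182]
pred px [[205.73902322 166.79048792]] obs [206.07417974 167.2810271 ]
coaster [0.5903078  0.18019431 0.028     ] 891 [160 172 174]
pred px [[308.60754017 242.08004648]] obs [308.36026936 242.79012346]
```

Two views agree to about 2 mm: yellow (437,275.5), black (425,77), red (440.5,-117), block (434,-287) at yaw about -0.28, coaster (587,180), slate (601,-59), board centre (594,60.5) at yaw +0.057. First I move above the yellow wheel.

```bash
python3 -m creep '[[50,-80,0,0,0,0.15],[100,-150,0,0,0,0.3],[130,-200,-40,0,0,0.436],[160,-250,-60,0,0,0.436],[206,-305,-110,0,0,0.436]]' -1 40; python3 -m creep '[[0,0,0,0,0,0],[0,0,0,0,0,0],[0,0,0,0,0,0],[0,0,0,0,0,0]]'; python3 -c "
from h import *
s=status.get_state();print(s['tcp_pos'],s['eef_rot'],s['joints'],s['t'])"
```

```text
t: 0.72
tcp_pos: [0.3964, 0.3309, 0.1709]
eef_rot: [-0.029, 1.0, 0.001, 0.001]
contact_force: [0.5, 0.6, -0.2]
grip_width: 0.999
t: 1.23
tcp_pos: [0.3951, 0.3338, 0.1718]
eef_rot: [-0.03, 1.0, 0.001, 0.001]
contact_force: [0.5, -0.1, -0.2]
grip_width: 1.001
[0.39506273 0.33384938 0.17176431] [-2.96856489e-02  9.99558944e-01  5.29546297e-04  6.31387647e-04] [ 6.17307081e-01  1.83414286e-01  1.94615358e+00  2.14144149e-04
  1.01038670e+00 -1.01298296e+00] 1.225
```

```bash
python3 -m creep '[[42,-58,-70,0,0,0],[42,-58,-70,0,0,0],[42,-58,-70,0,0,0],[42,-58,-70,0,0,0]]'
python3 -c "
from h import *
s=status.get_state();print((s['tcp_pos']*1000).round(1))
f=grab('scene');save(f,'s1.png',(290,140,430,260),4)"
```

```text
t: 1.72
tcp_pos: [0.4375, 0.2755, 0.1017]
eef_rot: [-0.029, 1.0, 0.0, 0.001]
contact_force: [0.1, 0.4, 0.1]
grip_width: 0.998
[437.5 275.5 101.7]
```

View pics/s1.png

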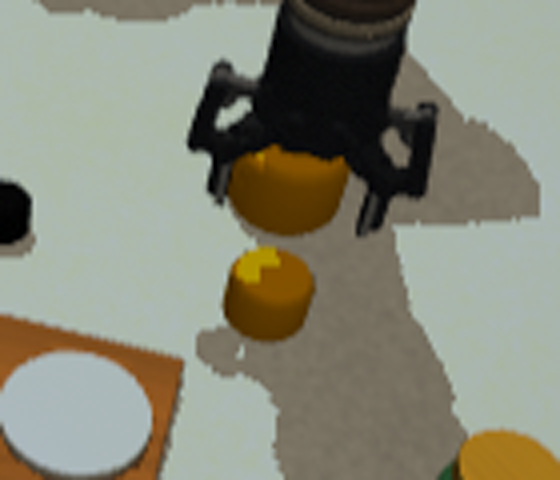

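The crop shows the open fingers at (215,195) and (370,230), raised above the small yellow wheel at (268,290). That fits the kinematics, so I descend, grip and lift.

```bash
python3 -m creep '[[0,0,-42,0,0,0],[0,0,-84,0,0,0],[0,0,-84,0,0,0],[0,0,-84,0,0,0]]'; python3 -m creep '[[0,0,0,0,0,0],[0,0,0,0,0,0],[0,0,0,0,0,0],[0,0,0,0,0,0],[0,0,0,0,0,0]]' 1 40;python3 -m creep '[[0,0,0,0,0,0],[0,0,30,0,0,0],[0,0,60,0,0,0],[0,0,82,0,0,0],[0,0,82,0,0,0]]'
```

```text
t: 2.28
tcp_pos: [0.4384, 0.2757, 0.0187]
eef_rot: [-0.029, 1.0, 0.001, 0.001]
contact_force: [-0.4, 1.1, 0.7]
grip_width: 0.998
t: 2.9
tcp_pos: [0.439, 0.2754, 0.0193]
eef_rot: [-0.028, 1.0, 0.001, 0.002]
contact_force: [-1.4, 0.5, 5.7]
grip_width: 0.664
t: 3.52
tcp_pos: [0.4393, 0.2754, 0.1015]
eef_rot: [-0.029, 1.0, 0.001, 0.003]
contact_force: [-0.4, -0.5, -1.4]
grip_width: 0.661
```

```bash
python3 -m creep '[[50,-32,0,0,0,0],[100,-64,0,0,0,0],[150,-95,0,0,0,0],[150,-95,0,0,0,0],[150,-95,0,0,0,0]]'; python3 -m creep '[[0,0,-30,0,0,0],[0,0,-43,0,0,0],[0,0,-43,0,0,0],[0,0,-43,0,0,0]]'
python3 - <<'E'
from h import *
for n,u in(('top',(205,163)),('scene',(308,232))):
    f=grab(n)
    if n=='scene':save(f,'s2.png',(250,140,390,280),4)
E
```

```text
t: 4.15
tcp_pos: [0.5858, 0.1789, 0.0973]
eef_rot: [-0.028, 1.0, -0.0, -0.002]
contact_force: [-0.4, 0.5, -1.7]
grip_width: 0.664
t: 4.65
tcp_pos: [0.5875, 0.18, 0.0565]
eef_rot: [-0.029, 1.0, 0.0, 0.0]
contact_force: [-0.2, -0.6, -1.5]
grip_width: 0.662
```

View pics/s2.png

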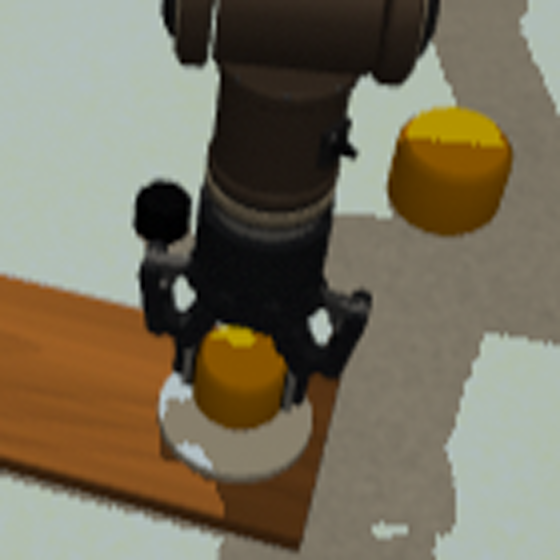

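The yellow wheel at (240,375) is held upright just above the coaster at (235,420). I lower, release and rise.

```bash
python3 -m creep '[[0,0,-5,0,0,0],[0,0,-9,0,0,0],[0,0,-9,0,0,0],[0,0,-9,0,0,0]]'; python3 -m creep '[[0,0,0,0,0,0],[0,0,0,0,0,0],[0,0,0,0,0,0],[0,0,0,0,0,0]]' -1; python3 -m creep '[[0,0,20,0,0,0],[0,0,50,0,0,0],[0,0,80,0,0,0],[0,0,80,0,0,0]]'; python3 -m creep '[[-54,-34,0,0,0,0],[-108,-68,0,0,0,0],[-162,-102,0,0,0,0],[-162,-103,0,0,0,0],[-162,-103,0,0,0,0]]'
cat > y.py <<'E'
from h import *
import h
for n,u in(('top',(205,163)),('scene',(308,232))):
    f=grab(n);m=mask(f,'yellow',np.array(u),14);h.mask=lambda *a:m
    p,a,b,c=h.locate(f,'yellow',u,.029,.045,.028);h.mask=mask;print(n,'yellow',(p*1000).round(1),a,b,c)
    save(f,'y_%s.png'%n,(int(c[0])-50,int(c[1])-40,int(c[0])+50,int(c[1])+40),5)
E
python3 y.py
```

```text
t: 5.25
tcp_pos: [0.5875, 0.1794, 0.0473]
eef_rot: [-0.029, 1.0, 0.0, 0.0]
contact_force: [-1.0, -0.5, 3.9]
grip_width: 0.659
t: 5.75
tcp_pos: [0.5873, 0.1794, 0.0468]
eef_rot: [-0.029, 1.0, -0.0, -0.0]
contact_force: [-0.1, 0.5, 0.5]
grip_width: 0.999
t: 6.25
tcp_pos: [0.5905, 0.1802, 0.1317]
eef_rot: [-0.029, 1.0, 0.001, 0.004]
contact_force: [0.4, 0.5, 0.4]
grip_width: 0.998
t: 6.88
tcp_pos: [0.4258, 0.0763, 0.1272]
eef_rot: [-0.028, 1.0, 0.0, 0.001]
contact_force: [1.0, -0.1, 0.7]
grip_width: 0.999Traceback (most recent call last):
  File "y.py", line 4, in <module>
    f=grab(n);m=mask(f,'yellow',np.array(u),14);h.mask=lambda *a:m
                ~~~~^^^^^^^^^^^^^^^^^^^^^^^^^^^
  File "h.py", line 36, in mask
    c=max(c,key=cv2.contourArea);o=np.zeros_like(m);cv2.drawContours(o,[c],-1,1,-1);return o
ValueError: max() iterable argument is empty
```

```bash
sed -i 's/(H>10)&(H<36)&(S>150)/(H>16)\&(H<36)\&(S>150)/' h.py; cat > y.py <<'E'
from h import *
import h
for n,u in(('top',(205,163)),('scene',(308,232))):
    f=grab(n);save(f,'y_%s.png'%n,(u[0]-50,u[1]-40,u[0]+50,u[1]+40),5)
    try:
        m=mask(f,'yellow',np.array(u),14);h.mask=lambda *a:m
        p,a,b,c=h.locate(f,'yellow',u,.029,.045,.028);print(n,'yellow',(p*1000).round(1),a,b,c)
    except ValueError: print(n,'none')
    h.mask=mask
E
python3 y.py
```

```text
top yellow [584.8 179.2] 265 316.875 [204.82264151 166.30566038]
scene yellow [585.1 178.1] 507 518.5625 [309.04536489 235.70216963]
```

View pics/y_scene.png

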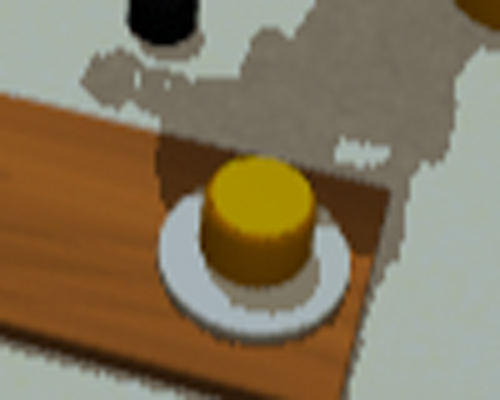

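The yellow wheel is upright at crop (260,220) on the coaster (255,265), measured at (585,178.7), about 3 mm off centre. Next comes black: descend, grip, lift, and carry above yellow.

```bash
python3 -m creep '[[0,0,-50,0,0,0],[0,0,-100,0,0,0],[0,0,-112,0,0,0],[0,0,-112,0,0,0],[0,0,-112,0,0,0]]'; python3 -m creep '[[0,0,0,0,0,0],[0,0,0,0,0,0],[0,0,0,0,0,0],[0,0,0,0,0,0],[0,0,0,0,0,0]]' 1 35;python3 -m creep '[[0,0,0,0,0,0],[0,0,50,0,0,0],[0,0,100,0,0,0],[0,0,130,0,0,0],[0,0,130,0,0,0]]'; python3 -m creep '[[50,32,0,0,0,0],[100,64,0,0,0,0],[159,102,0,0,0,0],[159,102,0,0,0,0],[159,102,0,0,0,0]]';python3 -m creep '[[0,0,0,0,0,0],[0,0,0,0,0,0]]'
```

```text
t: 7.65
tcp_pos: [0.4275, 0.0767, 0.0165]
eef_rot: [-0.029, 1.0, 0.0, 0.002]
contact_force: [0.7, 0.2, 0.1]
grip_width: 1.002
t: 8.28
tcp_pos: [0.426, 0.0764, 0.016]
eef_rot: [-0.029, 1.0, 0.0, 0.001]
contact_force: [-1.9, -0.6, 6.5]
grip_width: 0.482
t: 8.9
tcp_pos: [0.4277, 0.0766, 0.1478]
eef_rot: [-0.029, 1.0, 0.0, 0.004]
contact_force: [0.2, 0.5, -1.8]
grip_width: 0.475
t: 9.52
tcp_pos: [0.5827, 0.1781, 0.1427]
eef_rot: [-0.029, 1.0, -0.001, -0.002]
contact_force: [-0.4, -1.0, -0.1]
grip_width: 0.475
t: 9.78
tcp_pos: [0.583, 0.1775, 0.1448]
eef_rot: [-0.028, 1.0, -0.0, -0.001]
contact_force: [0.9, -0.7, -0.3]
grip_width: 0.483
```

```bash
python3 -m creep '[[2,1,-25,0,0,0],[2,1,-48,0,0,0],[2,1,-48,0,0,0],[2,1,-48,0,0,0]]'
python3 - <<'E'
from h import *
f=grab('scene');save(f,'s3.png',(255,140,365,260),5);print((status.get_state()['tcp_pos']*1000).round(1))
E
```

```text
t: 10.28
tcp_pos: [0.5866, 0.1792, 0.0979]
eef_rot: [-0.028, 1.0, 0.0, 0.001]
contact_force: [0.2, 0.3, -0.7]
grip_width: 0.483
[587.1 179.4  98.4]
```

View pics/s3.png

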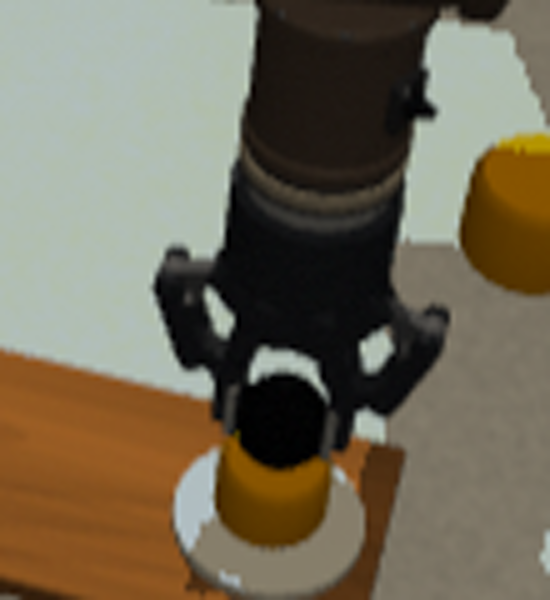

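```bash
python3 - <<'E'
from h import *
f=grab('scene');print(w2px(f,[(.585,.1787,.1003),(.587,.179,.1003),(.585,.1787,.0505)]))
im=f['pixels'].max(2);c=(im[205:240,300:328]);print(c[8:32:2])
E
```

```text
[[311.11791575 223.1931392 ]
 [311.00757216 223.80890861]
 [309.20669161 235.72705441]]
[[ 13  12  12  13  34 172 190 190 190 190 189 168 190 189 189 189 190 188
   99  13  12  15  12  14  14  13  19  76]
 [ 15  14  14  16  54 189 146  64  67   8   9  10   7  11  35 101 139 189
  169  13  13  14  13  13  12  15  19  19]
 [ 21  48  57  14   6   4   3   4   3   4   7   5   4   6   7   4   7  40
  138 154  41  12  11  14  12  15  19  19]
 [ 49  59  22   6   2   3   3   2   4   4   5   4   3   4   1   2   1   3
    9  66 100  13  14  15  13  14  14  14]
 [ 60  59  15   4   2   3   4   5   3   5   3   3   3   4   4   5   3   4
    1   5  24  14  10  15  15  15  12  42]
 [ 60  52  10   2   4   3   3   3   4   3   1   3   5   5   2   3   2   4
    4   6  39  60  38  13  12  34 172 190]
 [ 60  40   5   2   2   3   1   4   2   4   2   3   4   4   3   3   3   2
    3   9  54  59  27  12  15  65 189 190]
 [116 102  78   3   2   1   1   4   4   2   1   3   3   1   2   2   1   1
    3  24  60  58  23  18  26 126 145 160]
 [111 135 134  48   3   2   3   3   3   4   3   2   4   2   4   2   3   1
    7  43  59  45  14  15  63 131 132 133]
 [114 135 135 134 109  48   1   4   3   3   1   3   0   3   3   3   3  50
   80  62  66 102 130 124 136 136 134 131]
 [100 129 135 135 135 134 121 103  75  48  23  24  48  50  76 102 111 135
  135 134 109 119 154 145 139 139 139 110]
 [ 91 103 120 133 135 135 135 135 135 135 135 135 135 135 135 135 135 135
  133 117  97 119 160 187 153 145 142  80]]
```

The black wheel's centre is near (310.8,224), against (311.1,223.2) expected for exact alignment, so it is within about 2 mm. I lower and release.

```bash
python3 -m creep '[[-1,0,-5,0,0,0],[-1,0,-9,0,0,0],[-1,0,-9,0,0,0],[-1,0,-9,0,0,0]]'; python3 -m creep '[[0,0,0,0,0,0],[0,0,0,0,0,0],[0,0,0,0,0,0],[0,0,0,0,0,0]]' -1; python3 -m creep '[[0,0,20,0,0,0],[0,0,50,0,0,0],[0,0,60,0,0,0],[0,0,60,0,0,0]]'; python3 -m creep '[[-30,-60,0,0,0,0],[-60,-110,0,0,0,0],[-90,-160,0,0,0,0],[-120,-200,0,0,0,0],[-145,-250,-10,0,0,0]]'; python3 -m creep '[[0,0,0,0,0,0],[0,0,0,0,0,0]]'
cat > v.py <<'E'
from h import *
import sys
for n,k,u,r,h,z in(('top','black',(207,165),.021,.036,.073),('scene','black',(311,224),.021,.036,.073),('top','yellow',(205,166),.029,.045,.028),('scene','yellow',(309,236),.029,.045,.028)):
    f=grab(n)
    try: p,a,b,c=locate(f,k,np.array(u),r,h,z) if 0 else (None,)*4; m=mask(f,k,np.array(u),12); print(n,k,cen(m),cen(hullmask(f,prism(.585,.1787,z,h,r)))[0]/4, cen(hullmask(f,prism(.585,.1787,z,h,r)))[1]/16)
    except ValueError: print(n,k,'none')
print((status.get_state()['tcp_pos']*1000).round(1))
save(f,'v%s.png'%sys.argv[1],(130,130,380,290),3)
E
python3 v.py 1
```

```text
t: 10.88
tcp_pos: [0.5855, 0.1795, 0.0891]
eef_rot: [-0.029, 1.0, -0.0, 0.0]
contact_force: [-1.6, -0.2, 5.7]
grip_width: 0.48
t: 11.38
tcp_pos: [0.5852, 0.1794, 0.0877]
eef_rot: [-0.029, 1.0, -0.0, -0.0]
contact_force: [-0.4, -0.0, -0.3]
grip_width: 0.998
t: 11.88
tcp_pos: [0.5863, 0.1796, 0.1496]
eef_rot: [-0.029, 1.0, 0.0, 0.002]
contact_force: [-0.5, 0.6, -0.2]
grip_width: 1.001
t: 12.5
tcp_pos: [0.4389, -0.0715, 0.1375]
eef_rot: [-0.029, 1.0, -0.0, -0.0]
contact_force: [0.5, -0.3, 0.4]
grip_width: 1.004
t: 12.75
tcp_pos: [0.4401, -0.0704, 0.1375]
eef_rot: [-0.028, 1.0, 0.0, -0.0]
contact_force: [0.6, -1.1, 1.2]
grip_width: 1.003
top black (array([202.65789474, 164.34210526]), 152) [203.28609396 164.1151406 ] 182.25
scene black (array([310.82129278, 225.85551331]), 263) [311.14688032 225.99893526] 293.5
top yellow (array([207.12195122, 168.76422764]), 123) [205.37229756 166.59910574] 318.0
scene yellow (array([308.4957265 , 238.94301994]), 351) [309.64142325 236.10713427] 519.9375
[441.  -69.6 138. ]
```

View pics/v1.png

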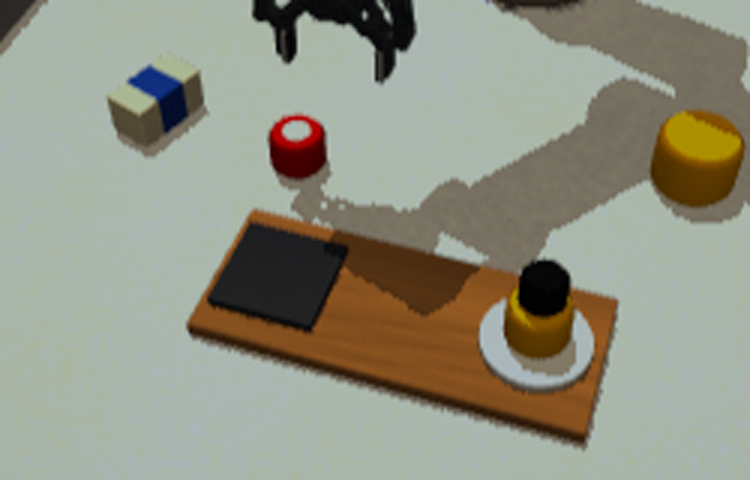

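Black stands centred on yellow at crop (545,287), about 1–2 mm off the modelled position. Next is red at (298,147).

```bash
python3 -m creep '[[0,-47,0,0,0,0],[0,-47,0,0,0,0],[0,-47,-50,0,0,0],[0,-47,-100,0,0,0],[0,-47,-119,0,0,0]]'; python3 -m creep '[[0,0,0,0,0,0],[0,0,0,0,0,0]]'; python3 -m creep '[[0,0,0,0,0,0],[0,0,0,0,0,0],[0,0,0,0,0,0],[0,0,0,0,0,0],[0,0,0,0,0,0]]' 1 40;python3 -m creep '[[0,0,0,0,0,0],[0,0,40,0,0,0],[0,0,70,0,0,0],[0,0,70,0,0,0],[0,0,70,0,0,0]]'; python3 -m creep '[[50,18,0,0,0,0],[100,36,0,0,0,0],[161,58,0,0,0,0],[161,58,0,0,0,0],[161,58,0,0,0,0]]';python3 -m creep '[[0,0,0,0,0,0],[0,0,-15,0,0,0],[0,0,-30,0,0,0],[0,0,-30,0,0,0],[0,0,-30,0,0,0]]'
python3 - <<'E'
from h import *
print((status.get_state()['tcp_pos']*1000).round(1))
E
```

```text
t: 13.58
tcp_pos: [0.4381, -0.1154, 0.0161]
eef_rot: [-0.029, 1.0, 0.001, -0.003]
contact_force: [0.3, 0.3, -0.1]
grip_width: 0.999
t: 13.82
tcp_pos: [0.4414, -0.1172, 0.0197]
eef_rot: [-0.029, 1.0, -0.0, 0.001]
contact_force: [0.4, 0.3, 0.3]
grip_width: 1.001
t: 14.45
tcp_pos: [0.4415, -0.1178, 0.0205]
eef_rot: [-0.028, 1.0, -0.0, 0.001]
contact_force: [-0.2, 1.4, 5.0]
grip_width: 0.668
t: 15.08
tcp_pos: [0.4397, -0.1174, 0.0886]
eef_rot: [-0.029, 1.0, 0.0, -0.0]
contact_force: [-0.7, 0.3, -2.1]
grip_width: 0.663
t: 15.7
tcp_pos: [0.5992, -0.0592, 0.0865]
eef_rot: [-0.029, 1.0, 0.0, -0.003]
contact_force: [-1.1, -0.6, -1.5]
grip_width: 0.667
t: 16.32
tcp_pos: [0.6011, -0.0597, 0.0586]
eef_rot: [-0.029, 1.0, 0.0, -0.0]
contact_force: [-0.2, -0.5, -0.3]
grip_width: 0.666
[601.1 -59.7  58.6]
```

```bash
python3 -m creep '[[0,0,-5,0,0,0],[0,0,-10,0,0,0],[0,0,-10,0,0,0],[0,0,-10,0,0,0]]'; python3 -m creep '[[0,0,0,0,0,0],[0,0,0,0,0,0],[0,0,0,0,0,0],[0,0,0,0,0,0]]' -1; python3 -m creep '[[0,0,20,0,0,0],[0,0,50,0,0,0],[0,0,80,0,0,0],[0,0,80,0,0,0]]'; python3 -m creep '[[-34,-46,0,0,0,-0.1],[-68,-92,0,0,0,-0.2],[-102,-138,0,0,0,-0.34],[-136,-184,0,0,0,-0.34],[-167,-228,0,0,0,-0.34]]'; python3 -m creep '[[0,0,0,0,0,0],[0,0,0,0,0,0],[0,0,0,0,0,0]]'
python3 - <<'E'
from h import *
print((status.get_state()['tcp_pos']*1000).round(1))
P=[]
for n in('top','scene'):
    f=grab(n);u=w2px(f,[(.6012,-.0594,.0505)])[0]
    try:p,a,b,c=locate(f,'red',u,.029,.045,.028);print('red',(p*1000).round(1),a,b)
    except ValueError:print('none')
    u=w2px(f,[(.434,-.287,.05)])[0].astype(int)
    P.append(cv2.resize(f['pixels'][u[1]-45:u[1]+45,u[0]-45:u[0]+45,::-1],None,fx=4.4,fy=4.4,interpolation=cv2.INTER_CUBIC))
    print(u)
cv2.imwrite('pics/b.png',np.hstack(P))
E
```

```text
t: 16.82
tcp_pos: [0.6012, -0.0596, 0.0489]
eef_rot: [-0.029, 1.0, 0.0, -0.0]
contact_force: [-0.4, -0.4, -1.3]
grip_width: 0.661
t: 17.32
tcp_pos: [0.6014, -0.0596, 0.049]
eef_rot: [-0.029, 1.0, -0.0, 0.0]
contact_force: [0.2, -0.7, 0.6]
grip_width: 1.003
t: 17.82
tcp_pos: [0.6045, -0.0602, 0.1336]
eef_rot: [-0.029, 1.0, -0.001, 0.004]
contact_force: [0.6, -0.4, 0.3]
grip_width: 0.999
t: 18.45
tcp_pos: [0.4325, -0.2885, 0.1285]
eef_rot: [0.141, 0.99, 0.0, -0.0]
contact_force: [0.6, -0.1, 0.2]
grip_width: 1.002
t: 18.82
tcp_pos: [0.4348, -0.2864, 0.1287]
eef_rot: [0.14, 0.99, 0.0, -0.0]
contact_force: [0.2, 0.0, -0.6]
grip_width: 0.999
[ 434.8 -286.4  128.7]
red [600.2 -59.9] 300 312.4375
[355 213]
red [602.  -60.5] 468 462.8125
[180 157]
```

View pics/b.png

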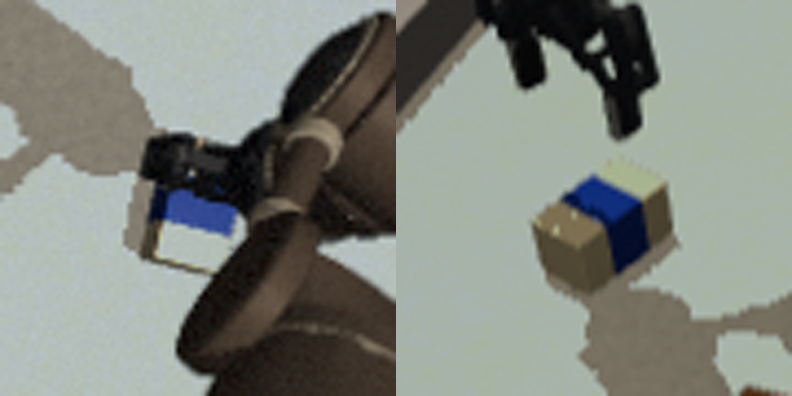

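```bash
python3 - <<'E'
from h import *
import pickle
S=pickle.load(open('scene0.pkl','rb'))
obs=np.array([(533,222),(613,160),(668,184),(606,244),(597,293),(674,240)],float)-[396,0];obs=obs/4.4-.4+[135,112]
# order: front-left top (+x,-y), back(-x,-y), (-x,+y), (+x,+y), bottoms (+x,+y),(-x,+y)
def pr(x):
    c,s=np.cos(x[2]),np.sin(x[2]);L=[(1,-1,.05),(-1,-1,.05),(-1,1,.05),(1,1,.05),(1,1,0),(-1,1,0)]
    return w2px(S,[(x[0]+c*i*.045-s*j*.025,x[1]+s*i*.045+c*j*.025,z) for i,j,z in L])
from scipy.optimize import least_squares
print(obs.round(1).tolist(),pr([.434,-.287,-.283]).round(1).tolist())
r=least_squares(lambda x:(pr(x)-obs).ravel(),[.434,-.287,-.283],x_scale=[.01,.01,.1]);print(r.x,r.fun.round(1))
E
```

```text
[[165.7, 162.1], [183.9, 148.0], [196.4, 153.4], [182.3, 167.1], [180.3, 178.2], [197.8, 166.1]] [[164.4, 161.3], [185.3, 147.0], [196.3, 153.1], [175.4, 167.9], [178.0, 179.7], [198.1, 164.9]]
[ 0.43365938 -0.28259676 -0.13864903] [ 0.6  0.9  0.4 -0.8  0.3 -1.4 -3.2  1.2  1.3  1.9  0.7 -2.3]
```

```bash
python3 - <<'E'
from h import *
import pickle
T=pickle.load(open('top0.pkl','rb'));S=pickle.load(open('scene0.pkl','rb'))
ms=[]
for f in(T,S):
    p=f['pixels'].astype(int);hs=cv2.cvtColor(f['pixels'],cv2.COLOR_RGB2HSV)
    u=w2px(f,[(.434,-.287,.025)])[0].astype(int)
    m=((p[...,0]>p[...,2]+14)|((hs[...,0]>100)&(hs[...,0]<135)&(hs[...,1]>90))).astype(np.uint8)
    w=np.zeros_like(m);w[u[1]-32:u[1]+32,u[0]-32:u[0]+32]=1;m*=w
    m=cv2.morphologyEx(m,cv2.MORPH_CLOSE,np.ones((3,3)));n,l,st,_=cv2.connectedComponentsWithStats(m)
    m=(l==1+st[1:,4].argmax());ms.append(m.astype(np.float32));print(m.sum())
g=lambda x:prism(x[0],x[1],0,.05,box=(.09,.05),yaw=x[2])
for i in((0,1),(0,),(1,)):print(i,fit([(T,S)[j] for j in i],[ms[j] for j in i],g,[.434,-.287,-.22],[.01,.01,.2]))
E
```

```text
402
735
(0, 1) (array([ 0.43657476, -0.27701836, -0.24439562]), np.float64(0.858599841594696))
(0,) (array([ 0.43318064, -0.27502099, -0.21303196]), np.float64(0.6685323119163513))
(1,) (array([ 0.43944961, -0.28260365, -0.15657919]), np.float64(0.10127551108598709))
```

Edge slopes in the top view give a yaw of about -0.21, and the silhouette in the scene view gives -0.16, so I use -0.19. The jaws will align the block as they close.

```bash
python3 -m creep '[[1,1,0,0,0,0.09],[1,1,-45,0,0,0.09],[1,1,-90,0,0,0.09],[1,1,-106,0,0,0.09],[1,1,-106,0,0,0.09]]'; python3 -m creep '[[0,0,0,0,0,0],[0,0,0,0,0,0]]'; python3 -m creep '[[0,0,0,0,0,0],[0,0,0,0,0,0],[0,0,0,0,0,0],[0,0,0,0,0,0],[0,0,0,0,0,0]]' 1 60;python3 -m creep '[[0,0,0,0,0,0],[0,0,0,0,0,0],[0,0,40,0,0,0],[0,0,70,0,0,0],[0,0,70,0,0,0]]'
python3 - <<'E'
from h import *
s=status.get_state();print((s['tcp_pos']*1000).round(1),s['eef_rot'],s['joints'].round(2))
f=grab('scene');save(f,'b2.png',(130,90,250,190),5)
E
```

```text
t: 19.55
tcp_pos: [0.435, -0.2856, 0.0221]
eef_rot: [0.096, 0.995, 0.001, -0.001]
contact_force: [-0.9, 0.5, 0.7]
grip_width: 1.0
t: 19.8
tcp_pos: [0.4367, -0.2876, 0.0247]
eef_rot: [0.096, 0.995, -0.001, 0.002]
contact_force: [0.2, -0.3, 0.5]
grip_width: 0.999
t: 20.42
tcp_pos: [0.4359, -0.287, 0.0239]
eef_rot: [0.097, 0.995, -0.0, 0.001]
contact_force: [0.3, 1.2, 6.4]
grip_width: 0.583
t: 21.05
tcp_pos: [0.4368, -0.2879, 0.0948]
eef_rot: [0.096, 0.995, -0.001, 0.002]
contact_force: [1.4, -0.7, -3.1]
grip_width: 0.582
[ 436.8 -287.9   94.8] [ 0.09623538  0.99535502 -0.00145482  0.00224101] [-0.67  0.31  1.98 -0.    0.85 -2.04]
```

View pics/b2.png

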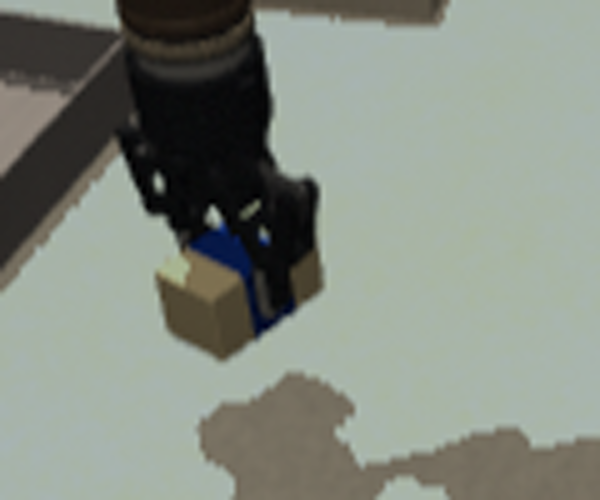

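The block is held level at crop (240,290). I raise it, carry it round clear of red, and turn it into line with the board.

```bash
python3 -m creep '[[0,30,30,0,0,0.06],[0,85,40,0,0,0.12],[0,140,40,0,0,0.18],[0,195,40,0,0,0.25],[0,250,40,0,0,0.25]]'; python3 -m creep '[[20,40,0,0,0,0],[65,80,0,0,0,0],[110,98,0,0,0,0],[157,98,0,0,0,0],[157,98,0,0,0,0]]';python3 -m creep '[[0,0,0,0,0,0],[0,0,0,0,0,0],[0,0,0,0,0,0]]'
python3 -c "
from h import *
s=status.get_state();print((s['tcp_pos']*1000).round(1),s['eef_rot'])"
```

```text
t: 21.72
tcp_pos: [0.4333, -0.0347, 0.1309]
eef_rot: [-0.028, 1.0, 0.0, -0.002]
contact_force: [0.4, -0.3, -2.7]
grip_width: 0.582
t: 22.35
tcp_pos: [0.5944, 0.0617, 0.1305]
eef_rot: [-0.029, 1.0, -0.0, -0.0]
contact_force: [1.4, -1.0, -4.1]
grip_width: 0.588
t: 22.72
tcp_pos: [0.5911, 0.0612, 0.1326]
eef_rot: [-0.028, 1.0, 0.0, -0.001]
contact_force: [-0.2, 0.7, -2.1]
grip_width: 0.582
[591.1  61.2 132.6] [-2.84461266e-02  9.99595149e-01  5.16889287e-07 -5.97170927e-04]
```

```bash
python3 -m creep '[[2,-1,-40,0,0,0],[2,-1,-75,0,0,0],[2,-1,-81,0,0,0],[2,-1,-81,0,0,0],[2,-1,-81,0,0,0]]'
python3 - <<'E'
from h import *
s=status.get_state();print((s['tcp_pos']*1000).round(1))
f=grab('scene');save(f,'b3.png',(190,130,350,280),4)
z=s['tcp_pos'][2]-.024
c,d=np.cos(.057),np.sin(.057)
q=w2px(f,[(.594+c*i*.045-d*j*.025,.0605+d*i*.045+c*j*.025,z+k*.05) for i,j,k in((1,-1,1),(1,1,1),(1,-1,0),(1,1,0))]);print('expected front face in crop',((q-[190,130])*4).round().tolist())
E
```

```text
t: 23.35
tcp_pos: [0.596, 0.0604, 0.0539]
eef_rot: [-0.029, 1.0, 0.0, 0.002]
contact_force: [0.6, -0.9, -2.9]
grip_width: 0.585
[596.   60.4  53.9]
expected front face in crop [[240.0, 393.0], [316.0, 413.0], [241.0, 441.0], [315.0, 461.0]]
```

View pics/b3.png

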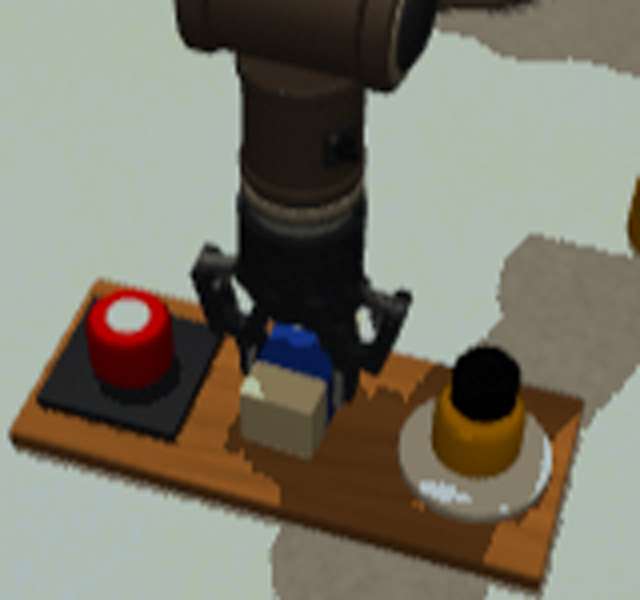

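The observed front face corners, (242,394), (320,405), (242,440) and (312,458), match those expected for a centred block. I lower, release and retreat.

```bash
python3 -m creep '[[-1,0,-6,0,0,0],[-1,0,-11,0,0,0],[-1,0,-11,0,0,0],[-1,0,-11,0,0,0]]'; python3 -m creep '[[0,0,0,0,0,0],[0,0,0,0,0,0],[0,0,0,0,0,0],[0,0,0,0,0,0]]' -1; python3 -m creep '[[0,0,20,0,0,0],[0,0,60,0,0,0],[0,0,120,0,0,0],[0,0,150,0,0,0]]'; python3 -m creep '[[-60,0,0,0,0,0],[-120,0,0,0,0,0],[-180,0,0,0,0,0],[-230,0,0,0,0,0],[-230,0,0,0,0,0]]';python3 -m creep '[[0,0,0,0,0,0],[0,0,0,0,0,0]]'
python3 v.py 2
python3 - <<'E'
from h import *
for n in('top','scene'):
    f=grab(n);u=w2px(f,[(.6012,-.0594,.0505)])[0]
    try:p,a,b,c=locate(f,'red',u,.029,.045,.028);print('red',(p*1000).round(1),a,b)
    except ValueError:print('none')
c,d=np.cos(.057),np.sin(.057)
q=w2px(f,[(.594+c*i*.045-d*j*.025,.0605+d*i*.045+c*j*.025,.018+k*.05) for i,j,k in((1,-1,1),(1,1,1),(-1,1,1),(-1,-1,1),(1,-1,0),(1,1,0))]);print('expected block in crop',((q-[130,130])*3).round().tolist())
for k,h,n,u in(('green',.0,'scene',(103.3,188.8)),):print(cen(mask(f,k,u)))
E
```

```text
t: 23.9
tcp_pos: [0.5935, 0.0604, 0.042]
eef_rot: [-0.029, 1.0, 0.0, 0.0]
contact_force: [-2.3, -0.3, 5.2]
grip_width: 0.586
t: 24.4
tcp_pos: [0.5933, 0.0604, 0.0408]
eef_rot: [-0.029, 1.0, -0.0, -0.0]
contact_force: [-0.2, 0.0, 0.8]
grip_width: 1.004
t: 24.9
tcp_pos: [0.5957, 0.0605, 0.1966]
eef_rot: [-0.029, 1.0, 0.0, 0.004]
contact_force: [0.5, 0.5, -0.1]
grip_width: 0.998
t: 25.52
tcp_pos: [0.3593, 0.0605, 0.1908]
eef_rot: [-0.029, 1.0, 0.0, -0.001]
contact_force: [0.5, -1.0, -0.3]
grip_width: 1.0
t: 25.78
tcp_pos: [0.3653, 0.0604, 0.1921]
eef_rot: [-0.029, 1.0, 0.0, 0.001]
contact_force: [-0.2, 0.3, 0.5]
grip_width: 1.002
top black (array([202.69871795, 164.27564103]), 156) [203.28609396 164.1151406 ] 182.25
scene black (array([310.84444444, 225.65555556]), 270) [311.14688032 225.99893526] 293.5
top yellow (array([207.075, 168.675]), 120) [205.37229756 166.59910574] 318.0
scene yellow (array([308.48913043, 238.58695652]), 368) [309.64142325 236.10713427] 519.9375
[364.   60.4 191. ]
red [600.2 -59.8] 301 312.625
red [602.3 -60.2] 461 464.1875
expected block in crop [[360.0, 304.0], [417.0, 318.0], [447.0, 242.0], [394.0, 229.0], [361.0, 339.0], [416.0, 354.0]]
(array([103.28774929, 188.80911681]), 351)
```

View pics/v2.png

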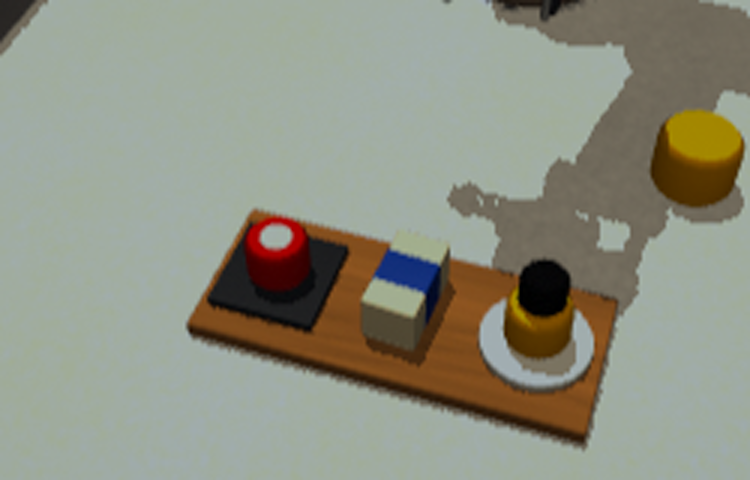

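The block's corners, (363,300), (420,314), (449,242), (396,230), lie within about 1 camera pixel (2–3 mm) of those expected. Everything is upright, so I hand in.

```bash
python3 -c "
from workcell import bot
print(bot.finish_job())"
```

```text
the job is handed in; nothing more can be done
None
```

All four cheeses are set out on the board and the job was handed in at about 26 s of robot time. No verdict was reported, so the result rests on these last camera checks:

- **Red:** upright on the slate, about 1–2 mm off centre in both views.
- **Yellow:** the smaller of the two. It measured about 3 mm off the coaster's centre before black was put on it. Afterwards its outline is partly hidden by the black wheel, so that fit is no longer meaningful; the last picture still shows it upright on the coaster.
- **Black:** upright on yellow, within about 2 mm of its axis.
- **Block:** flat on the wood, with corners within about 1 camera pixel (2–3 mm) of a centred block aligned with the short edges.
- **Bystanders:** the green wheel is at the same pixel position as at the start. I did not measure the jar again at the end, but the arm never went near it.

Before I picked the block up, the fits of its angle disagreed (about -0.14 to -0.28 rad). I used -0.19, and the closing jaws squared it up. The gripper was open and well clear of everything at hand-in.

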